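Dispense one inlay tile and push it onto the panel's medallion

TASK

Press the red plunger of the tile dispenser all the way down once and let it spring back up, so that exactly one dark wooden tile comes out onto the outlet tray. Then push that tile aside with the fingertips, sliding it without picking it up, onto the turquoise panel until it lies flat and wholly inside the pale round medallion. Leave the other tiles in the dispenser and everything else on the table where it is.

Things in the scene. Friction and masses are not known exactly. Their poses are not given: they have to be found in the camera images.
- dispenser: Magazine dispenser fixed to the table. Origin: table level under the middle of the tile stack; z up, -x towards the outlet, +x towards the plunger, y sideways. Open-topped magazine within 26 mm of the origin in x and y, rim 54 mm high; its clear front wall has an 11.5 mm high slot below it, through which the lowest tile leaves towards -x.
- frame_top (a point): Centre of the top of the blue plunger frame behind the magazine, 67 mm above the table, 65.5 mm to the +x side of the dispenser's origin; the frame measures 80 mm (x) x 60 mm (y), and a steel bell crank on its -y side stands out to y = -41 mm.
- plunger_top (a point): Top centre of the red mushroom palm button, 44 mm across, 115 mm above the table at rest; it moves straight down 30 mm.
- plunger (a joint): Plunger travel in m: 0 = up at rest, 0.030 = fully down at a hard stop. A spring resists with about 4 N at the top and 7 N at the bottom and returns it when let go. The crank drives the pusher 50 mm for the 30 mm. On the return the next tile drops into place; another press would eject it too. A partial press leaves the tile stuck in the slot.
- outlet (a point): Where the middle of the tile comes to lie, edges parallel to the dispenser, 46.5 mm in front of its origin (it may slide up to 12 mm farther). It is on top of the flat aluminium outlet tray, 6 mm above the table: dispenser x from -26 to -84 mm, y +-50 mm, open at both side ends, with a lip 5 mm thick and 6 mm high along the far edge (x -79.5 to -84.5).
- tile0: Lowest tile, the one that comes out: dark wooden square 40 x 40 x 8 mm, about 12 g. Origin: centre of its underside; z up through its thickness, x and y parallel to its edges.
- tile1: Second tile, the same, lying on tile0; after the press it drops 8 mm onto the magazine floor and must stay there.
- tile2: Third tile, stays in the magazine.
- tile3: Fourth tile, stays in the magazine.
- tile4: Top tile, stays in the magazine (its top is 46 mm above the table at the start).
- turquoise_panel: Turquoise painted plywood panel, 220 mm (its x) x 150 mm (its y) x 4.5 mm, fixed flat on the table beside the outlet tray, on its left or its right, with a gap of about 5 to 25 mm to the tray's open end; its top is 1.5 mm lower than the tray. Origin: centre of its underside. A craft knife lies across it along its -x edge.
- turquoise_panel_medallion (a point): Centre of the pale bare-wood disc, 90 mm across, flush in the top of the turquoise panel (4.5 mm above the table): the target.
- brown_panel: Dark brown panel of the same size on the other side of the tray, finished: its medallion already has a tile glued on (40 x 40 x 8 mm). Origin: centre of its underside. A sanding block lies along its -x edge.
- glue_bottle: White glue bottle with orange cap, 52 mm diameter, 135 mm high, standing behind the dispenser. Origin: centre of its underside. Leave it.
- paint_jar: Low turquoise paint jar with black lid, 60 mm diameter, 62 mm high, behind the dispenser. Origin: centre of its underside. Leave it.
- craft_knife: Yellow craft knife, 130 x 15 x 12 mm, lying on the turquoise panel 88 mm to the -x side of the medallion's centre. Origin: under its middle. Leave it.
- sanding_block: Cork sanding block, 30 x 85 x 26 mm, lying on the brown panel. Origin: centre of its underside. Leave it.
- tape_roll: Roll of tape lying flat, 100 mm across, 24 mm high. Origin: centre of its underside. Leave it.
- varnish_jar: Amber varnish jar, 66 mm diameter, 85 mm high. Origin: centre of its underside. Leave it.
- flat_brush: Flat brush lying at the right, 190 mm long; origin: under its middle. Leave it.
Not all that is in view belongs to the job. What is shaped like the dispenser but pink or purple is not meant.

How it is judged (in metres and radians):
On the way, in this order (a step that is already met when the one before it is completed fails the run):
1. the plunger is pressed all the way down (value of joint plunger above 0.0275 m), for 0.04 s.
2. the plunger is back up and one tile lies out on the outlet tray, the next one still in the magazine (value of joint plunger below 0.004 m and x of tile0 in the frame of dispenser between -0.09 and -0.041 m and height (world z) of tile0 below 0.012 m and x of tile1 in the frame of dispenser above -0.01 m), for 0.1 s.
At the end, for the whole second after the job is handed in: The ejected tile lies flat and at rest on the turquoise panel, wholly inside the pale medallion (its centre within 18 mm of the medallion's centre); the plunger is up; the next tile has dropped onto the magazine floor and the rest of the stack is in the magazine (horizontal distance between tile0 and turquoise_panel_medallion below 0.018 m and height (world z) of tile0 below 0.0075 m and angle between tile0's own z axis and vertical below 0.08 rad and linear speed of tile0 below 0.01 m/s and value of joint plunger below 0.004 m and x of tile1 in the frame of dispenser above -0.008 m and height (world z) of tile1 below 0.0085 m); the robot touches nothing.
It fails at once if the tile is picked up instead of slid (height (world z) of tile0 above 0.015 m).
It fails at once if a second tile is ejected, or tiles are taken out of the magazine (distance of any of tile1, tile2, tile3, tile4 from where it was at the start of the episode above 0.02 m).
It fails at once if something else on the table is moved (distance of any of glue_bottle, paint_jar, craft_knife, sanding_block, tape_roll, varnish_jar, flat_brush from where it was at the start of the episode above 0.02 m).
It also fails if it takes over 61 s, if anything falls off the work surface, if the arm or the gripper's body presses on something with over 40 N, if the wrist force passes 120 N, or if a joint passes its speed limit or range.

ROBOT

A 6-joint arm with a two-finger parallel gripper is mounted at the origin on the work surface. World frame = base frame: x ahead of the robot, y to its left, z up, the work surface at z = 0. Lengths are in mm, angles in rad, forces in N, time in s.
With the tool pointing down it reaches from about 400 to 925 mm from the base axis. Payload 12.5 kg.
Tool frame: the origin (TCP) lies at the very end of the fingers, on their centre line; the grasp point (between the pads) lies 19 mm behind it; z points along the fingers, y is the direction in which the jaws open and shut (so a half turn about z gives the same grasp; the last joint's range is limited). The gripper opens to 95 mm and grips with 3 to 60 N. Pads are 20 mm wide; open, the fingers measure 119 mm over their backs; the gripper's body (75 mm by 180 mm) begins 59 mm behind the grasp point.
Start: joints at [1.11, 0.491, 1.559, -0, 1.092, -0.106], TCP at [217.111, 586.097, 214.661] pointing down, gripper open.
Joint ranges: [-3.1, 3.1], [-0.84, 2.19], [0.05, 2.79], [-1.13, 4.28], [0.06, 2.93], [-2.69, 2.69]. Speed limits (rad/s): [2.22, 2.22, 2.79, 3.14, 3.14, 3.14].

INTERFACE

Orientations are given as [roll, pitch, yaw] about the fixed x, y, z axes, in that order (R = Rz(yaw) Ry(pitch) Rx(roll)).
In Python, from cell import env gives the robot as it stands. The module is installed in compiled form; this text tells all that it offers.
- The arm moves only by the tool arm_command, never from a script. Its argument "deltas" is a list that holds one entry, the list of rows, each a list of 5 numbers: the closure, from 0 (fully open) to 1 (shut), then the shift along the world's x, y, z as a fraction of full scale, then the turn about the world's z as a fraction of full scale. In form: [[[grip, dx, dy, dz, twist], ...]]. A call has 1 to 12 rows; each row shifts and turns the pose as measured when the row begins; what a row does not reach is not made up. Full scale, the value 1, is 100 mm for a shift and pi/4 rad for a turn. A row lasts 1/12 s, in which the tool goes at most 41.7 mm and 7.16 degrees, less where a joint would pass 70% of its speed; a pose out of reach is approached as far as the arm can. A call with a number of a shift or a turn outside -1 to 1 is refused whole. A call with a gripper value outside its range is refused whole. The fingers move at their own pace and stop on an object; the grip force is fixed at half the most. Time passes only in rows, so rows that do not move let the fingers close. It gives the time, the measured TCP pose, the force and the opening at its end, in the units of the state.
- env.state(): the state, without advancing time (a new reading comes with each control period).
- env.read_camera(name): name is "scene" or "top" or "wrist"; returns a dict with "frame" (400x640x3 uint8, red, green, blue), "fx", "fy", "cx", "cy" (pixels), "R" (3x3) and "t" (3): a world point X has camera coordinates R X + t; the wrist camera has in their place "tool_from_camera" (4x4, takes a point from camera to tool coordinates, whose origin is the TCP and whose axes are the flange's). Camera axes: x right, y down, z forward; pixel columns grow to the right and rows downward; lengths in mm; the calibration is good to about 2 mm. A picture is of the moment at which its call begins: read the wrist's pose just before it. There is no depth.
- env.job_done(): hands the job in, once; it reports no verdict.
The state is a dict: "t": time; "joints": joint angles; "qvel": joint speeds; "tau": joint torques, N m; "eef_pos": TCP position; "tcp_rot": TCP orientation; "ft_force": force on the tool from outside, world axes, zero at the start; "moment": the same for the moment, N m; "opening": opening from 0.0 (shut) to 1.0 (fully open).
Only numpy, scipy, OpenCV 4.12 (cv2) and the standard library are available. Lean on these libraries where they do the work, as an engineer would, in place of code of your own. Each camera call takes 0.05 s, during which the arm holds its last target.

## Working session

There is one attempt and no reset: what is moved stays moved. The work goes in short steps, Python scripts to look and compute and a tool call to move; the robot and the scene stay as the last step left them, time stands still between calls to the robot, and variables do not carry over. Pictures are saved under pics/ and viewed, and the job is handed in when it is done.

Besides the shell and the picture viewer there is one more tool, called after ">>>" as name(argument=value, ...), one argument or row to a line, values as JSON. arm_command: Moves the arm, as the interface text tells. Its arguments: {"type":"object","properties":{"deltas":{"type":"array","items":{"type":"array","items":{"type":"array","items":{"type":"number","minimum":-1,"maximum":1}}}}},"required":["deltas"]}

```bash
mkdir -p pics
cat > h.py <<'E'
import numpy as np, cv2
from cell import env
def save(cam,name):
    c=env.read_camera(cam); cv2.imwrite(f'pics/{name}.png',c['frame'][:,:,::-1]); np.save(f'pics/{name}.npy',c,allow_pickle=True); return c
def load(name): return np.load(f'pics/{name}.npy',allow_pickle=True).item()
def ray(c,u,v):
    R=np.array(c['R']);t=np.array(c['t']); o=-R.T@t
    d=R.T@np.array([(u-c['cx'])/c['fx'],(v-c['cy'])/c['fy'],1]); return o,d/np.linalg.norm(d)
def atz(c,u,v,z):
    o,d=ray(c,u,v); return o+d*(z-o[2])/d[2]
def proj(c,X):
    p=np.array(c['R'])@np.array(X)+np.array(c['t']); return c['fx']*p[0]/p[2]+c['cx'],c['fy']*p[1]/p[2]+c['cy']
def tri(*rs):
    A=0;b=0
    for o,d in rs:
        M=np.eye(3)-np.outer(d,d);A=A+M;b=b+M@o
    X=np.linalg.solve(A,b); return X,[np.linalg.norm((np.eye(3)-np.outer(d,d))@(X-o)) for o,d in rs]
E
python3 - <<'E'
from h import *
for n in ['scene','top','wrist']:
    c=save(n,n+'0'); print({k:v for k,v in c.items() if k!='frame'})
print(env.state())
E
```

```text
{'fx': 506.6505236274077, 'fy': 506.6505236274077, 'cx': 310.6349058622531, 'cy': 198.10055303517964, 'R': array([[ 0.8001278 ,  0.59972593,  0.01114934],
       [ 0.33927038, -0.43715454, -0.83294149],
       [-0.49466262,  0.67024228, -0.55324875]]), 't': array([-440.97528055, -110.39797531, 1688.90131919])}
{'fx': 509.5852514518928, 'fy': 509.5852514518928, 'cx': 323.32751933563986, 'cy': 200.03936287958294, 'R': array([[ 0.03485759, -0.99938472,  0.00389066],
       [-0.97794424, -0.03491145, -0.20592779],
       [ 0.20593692,  0.00337329, -0.97855945]]), 't': array([   1.49976307,  551.39687109, 1343.78291609])}
{'fx': 343.8201126140978, 'fy': 343.8201126140978, 'cx': 323.7998011047609, 'cy': 203.22169467430763, 'tool_from_camera': array([[-6.36133829e-04, -9.65320152e-01, -2.61068188e-01,
         7.29473554e+01],
       [ 9.99999495e-01, -8.17217674e-04,  5.85070066e-04,
         1.62215301e+00],
       [-7.78129463e-04, -2.61067684e-01,  9.65320185e-01,
        -1.70149706e+02],
       [ 0.00000000e+00,  0.00000000e+00,  0.00000000e+00,
         1.00000000e+00]])}
{'t': 0.15, 'joints': array([ 1.11041022e+00,  4.91408604e-01,  1.55926867e+00, -1.07786922e-05,
        1.09168114e+00, -1.05610743e-01]), 'qvel': array([-0.00030995, -0.00129895, -0.00193565, -0.0004603 ,  0.0007052 ,
        0.00111219]), 'tau': array([ 1.88547550e-03, -6.12893844e+01, -2.58278203e+01,  6.92679780e-02,
        4.73364419e-02, -8.55012718e-05]), 'eef_pos': array([217.03187166, 585.94558483, 214.21779459]), 'tcp_rot': array([-3.14083015e+00, -7.12144705e-05,  2.78682224e+00]), 'ft_force': array([-0.47768613,  0.24658257,  0.24222918]), 'moment': array([ 0.02337605,  0.01370874, -0.03321322]), 'opening': 1.0012526674237319}
```

View pics/scene0.png

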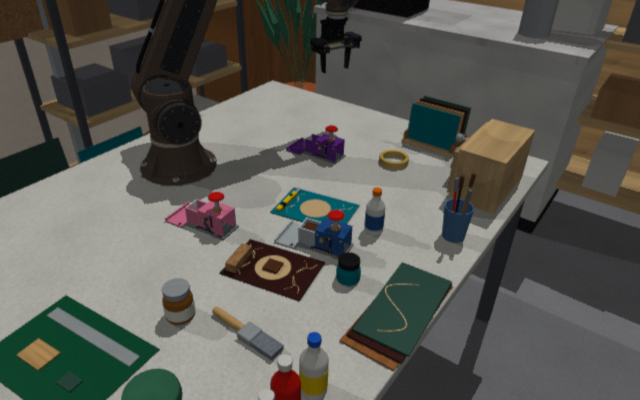

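View pics/top0.png

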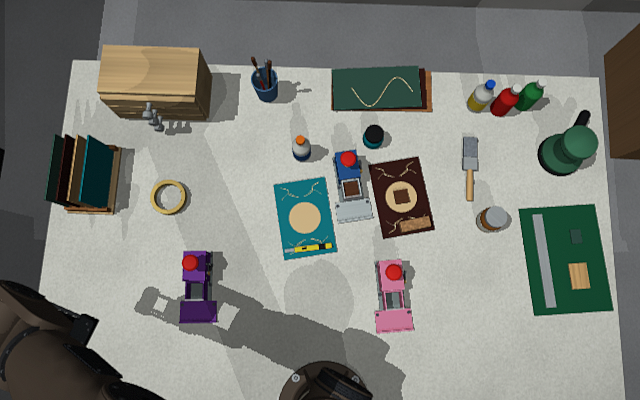

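View pics/wrist0.png

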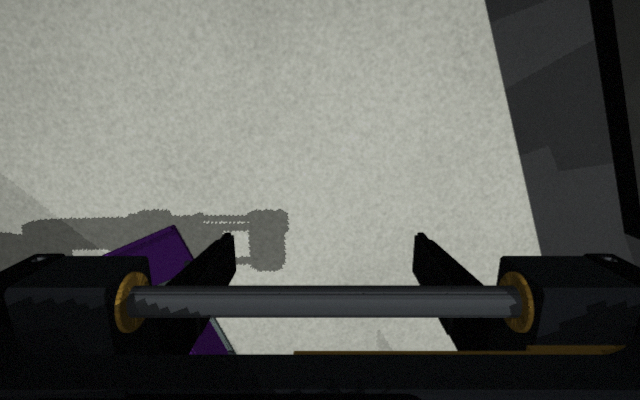

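Scene and top show three dispensers. In top these are purple (197,285), blue-framed (350,185) and pink (393,295). The blue one is meant: it has a blue frame and grey tray, and stands between the turquoise and brown panels. I'll confirm it in an enlarged crop.

Run:
```python
from h import *
a=load('top0')['frame'][120:270,260:450,::-1]; b=load('scene0')['frame'][180:290,210:390,::-1]
cv2.imwrite('pics/ct.png',cv2.resize(a,None,fx=4,fy=4,interpolation=cv2.INTER_CUBIC))
cv2.imwrite('pics/cs.png',cv2.resize(b,None,fx=4,fy=4,interpolation=cv2.INTER_CUBIC))
```

```text
(no output)
```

View pics/ct.png

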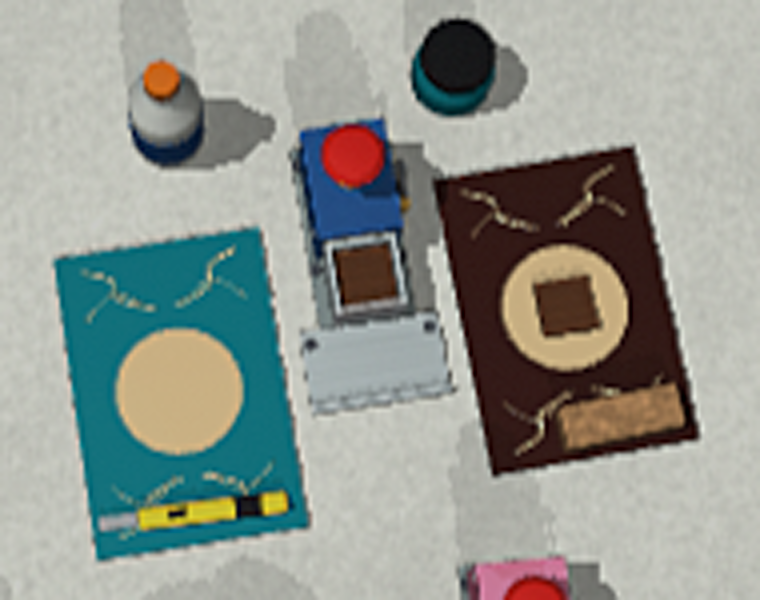

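View pics/cs.png

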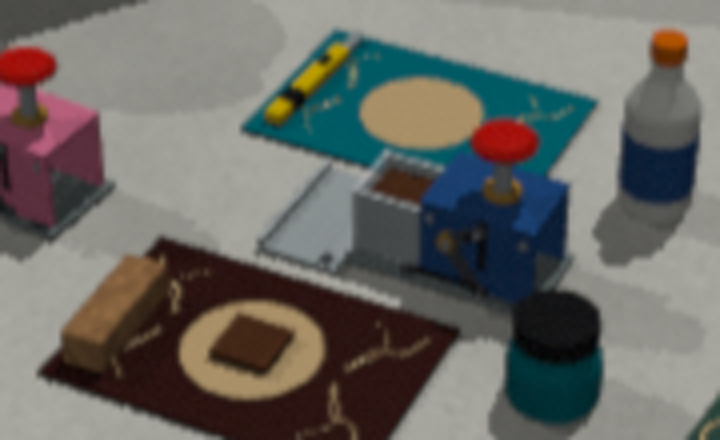

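The crop confirms it. The blue frame with the red button is at top (348,159) and scene (336,215), the turquoise medallion at top (305,218), and the tray is between the panels. Next I'll segment and triangulate.

Run:
```python
from h import *
T=load('top0');S=load('scene0')
def blob(c,box,f):
    u0,v0,u1,v1=box; im=c['frame'][v0:v1,u0:u1].astype(int); m=f(im[...,0],im[...,1],im[...,2]).astype(np.uint8)
    n,l,st,ce=cv2.connectedComponentsWithStats(m); i=1+np.argmax(st[1:,4]); 
    return ce[i]+[u0,v0],st[i],(l==i)
red=lambda r,g,b:(r>110)&(g<60)&(b<60)
pale=lambda r,g,b:(r>150)&(r-b>40)&(g>110)
bt,st,_=blob(T,(335,145,365,172),red); bs,ss,_=blob(S,(320,205,352,230),red); print(bt,st,bs,ss)
X,e=tri(ray(T,*bt),ray(S,*bs)); print('button',X,e)
mt,st,_=blob(T,(280,195,330,240),pale); ms,ss,_=blob(S,(295,195,335,220),pale); print(mt,st,ms,ss)
X,e=tri(ray(T,*mt),ray(S,*ms)); print('med',X,e, atz(T,*mt,4.5),atz(S,*ms,4.5))
# corners in crop coords (top)
C=lambda u,v:(260+(u+.5)/4-.5,120+(v+.5)/4-.5)
for n,p,z in [('tq1',(55,258),4.5),('tq2',(260,230),4.5),('tq3',(310,525),4.5),('tq4',(98,558),4.5),
 ('trayFarL',(316,413),6),('trayFarR',(453,393),6),('trayNearL',(302,332),6),('trayNearR',(440,313),6),
 ('magTL',(330,240),54),('magTR',(403,234),54),('magBL',(335,318),54),('magBR',(410,308),54),
 ('frTL',(302,130),67),('frTR',(383,121),67),('knL',(98,523),10),('knR',(288,503),10),('brTL',(437,182),4.5),('brBL',(493,475),4.5),
 ('btn',(353,155),115)]: print(n,np.round(atz(T,*C(*p),z),1))
```

```text
[347.89071038 158.60655738] [  6   7  15  15 183] [335.67741935 214.52419355] [  8   5  16  10 124]
button [657.87109759 -40.80982589 106.91290785] [np.float64(1.0122097824862384), np.float64(1.0122097824861747)]
[304.23796791 217.46791444] [  9   8  31  30 748] [314.91304348 207.80434783] [  6   5  29  16 368]
med [510.58210901  73.94442875   2.35842004] [np.float64(0.6162653248488058), np.float64(0.6162653248488732)] [509.74132317  73.44697848   4.5       ] [512.76575394  71.95355228   4.5       ]
tq1 [603.7 166.2   4.5]
tq2 [629.7  19.7   4.5]
tq3 [418.3 -22.5   4.5]
tq4 [390.1 124.4   4.5]
trayFarL [497.4 -24.4   6. ]
trayFarR [ 515.2 -121.     6. ]
trayNearL [555.5 -12.7   6. ]
trayNearR [ 572.8 -110.8    6. ]
magTL [611.5 -29.3  54. ]
magTR [617.7 -79.9  54. ]
magBL [556.3 -34.2  54. ]
magBR [565.2 -85.8  54. ]
frTL [686.5  -7.2  67. ]
frTR [695.  -63.4  67. ]
knL [413.9 125.3  10. ]
knR [432.5  -6.6  10. ]
brTL [ 670.2 -107.2    4.5]
brBL [ 458.  -150.1    4.5]
btn [655.3 -41.  115. ]
```

Measured positions (world, mm):

| Item | Position | Note |
|---|---|---|
| Button | ≈ (656, -42) | height about 107–115 |
| Dispenser origin | ≈ (589.5, -57) | yaw ≈ 0.19 |
| Medallion | ≈ (511, 73) | about z 4 |
| Gap, tray to panel | ≈ 17 | fits the 5–25 given |

In the dispenser frame the medallion is at x ≈ -53, y ≈ +142, so the push is nearly straight along +y. I'll now move above the plunger with the fingers shut.

>>> arm_command(
  deltas=[
    [[1,0.22,-0.32,0,0.06],[1,0.22,-0.32,0,0.06],[1,0.22,-0.32,0,0.06],[1,0.22,-0.32,0,0.06],[1,0.22,-0.32,0,0.06],[1,0.22,-0.32,0,0.06],[1,0.22,-0.32,0,0.06],[1,0.22,-0.32,0,0.06],[1,0.22,-0.32,0,0.06],[1,0.22,-0.32,0,0.06],[1,0.22,-0.32,0,0.06],[1,0,0,0,0]],
  ],
)

```text
t: 1.15
eef_pos: [464.1, 217.4, 211.7]
tcp_rot: [-3.139, -0.002, -2.945]
ft_force: [-0.6, -0.2, 0.3]
opening: 0.222
```

>>> arm_command(
  deltas=[
    [[1,0.21,-0.28,0,0],[1,0.21,-0.28,0,0],[1,0.21,-0.28,0,0],[1,0.21,-0.28,0,0],[1,0.21,-0.28,0,0],[1,0.21,-0.28,0,0],[1,0.21,-0.28,0,0],[1,0.21,-0.28,0,0],[1,0.1,-0.14,0,0],[1,0,0,0,0],[1,0,0,0,0]],
  ],
)

```text
t: 2.07
eef_pos: [648.0, -34.9, 209.0]
tcp_rot: [-3.14, -0.006, -2.949]
ft_force: [-0.3, 0.1, 0.1]
opening: 0.003
```

Run:
```python
from h import *
s=env.state();print(s['eef_pos'],s['tcp_rot'],s['opening'])
for n in ['scene','top','wrist']: save(n,n+'1')
a=load('top1')['frame'][120:270,260:450,::-1]; b=load('scene1')['frame'][130:290,210:410,::-1]
cv2.imwrite('pics/cs1.png',np.hstack([cv2.resize(b,(500,400)),cv2.resize(a,(300,400))]))
```

```text
[648.02508206 -34.88727592 208.99746327] [-3.14042295 -0.00555248 -2.94936043] 0.0028936724609234838
```

View pics/wrist1.png

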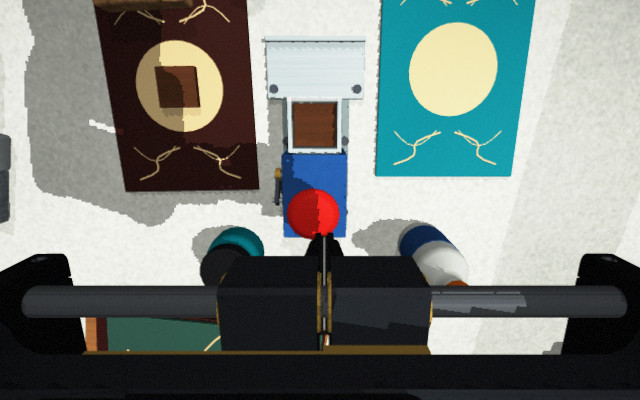

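View pics/cs1.png

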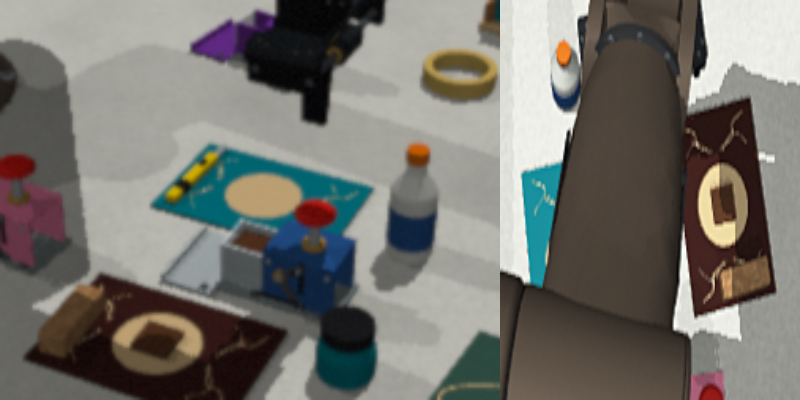

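The wrist view shows the button at (314,214), the magazine with tiles at (315,125), the tray spanning (264..365, 38..97), the turquoise medallion at (453,69) and the tile on brown at (178,87). I'll turn these into world positions.

```bash
cat >> h.py <<'E'
from scipy.spatial.transform import Rotation as Ro
def wcam(c,pos,rpy):
    M=np.eye(4); M[:3,:3]=Ro.from_euler('xyz',rpy).as_matrix(); M[:3,3]=pos
    W=M@np.array(c['tool_from_camera']); c=dict(c); c['R']=W[:3,:3].T; c['t']=-W[:3,:3].T@W[:3,3]; return c
def blob(c,box,f):
    u0,v0,u1,v1=box; im=c['frame'][v0:v1,u0:u1].astype(int); m=f(im[...,0],im[...,1],im[...,2]).astype(np.uint8)
    n,l,st,ce=cv2.connectedComponentsWithStats(m); i=1+np.argmax(st[1:,4]); return ce[i]+[u0,v0],st[i],(l==i)
red=lambda r,g,b:(r>110)&(g<60)&(b<60)
pale=lambda r,g,b:(r>150)&(r-b>40)&(g>110)
E
python3 - <<'E'
from h import *
W=wcam(load('wrist1'),[648.03,-34.89,209.0],[-3.1404,-.00555,-2.9494])
T=load('top0');S=load('scene0')
b,st,_=blob(W,(280,180,345,240),red);print(b,st)
m,st,_=blob(W,(400,10,510,130),pale);print(m,st)
print('med',atz(W,*m,4.5)); print('med tri',tri(ray(W,*m),ray(T,304.24,217.47),ray(S,314.91,207.8)))
ctr=(st[0]+400+st[2]/2-.5,st[1]+10+st[3]/2-.5)
print('btn',[atz(W,*b,z) for z in (115,112)],tri(ray(W,*b),ray(S,335.68,214.52)),tri(ray(W,*b),ray(T,347.89,158.6)))
for n,p,z in [('nL',(265,96),6),('nR',(364,97),6),('fL',(264,38),6),('fR',(365,38),6),('mag1',(288,97),54),('mag2',(342,97),54),('mag3',(346,153),54),('mag4',(285,153),54),('frR',(347,237),67),('frL',(284,237),67),('fr',(347,153),67),('fr',(284,154),67),('pan',(376,176),4.5),('pan',(383,1),4.5),('bro',(259,189),4.5),('bro',(236,1),4.5)]:
    print(n,np.round(atz(W,*p,z),1))
E
```

```text
[312.85119667 212.51508845] [   7    9   52   48 1922]
[452.54581234  68.86618388] [   9   13   88   93 6352]
med [510.85736675  73.76069363   4.5       ]
med tri (array([510.52560791,  74.12582144,   2.39192559]), [np.float64(0.30086312879833405), np.float64(0.7284781718935178), np.float64(0.5358439694773224)])
btn [array([655.93549652, -41.09528121, 115.        ]), array([656.82088862, -41.02607475, 112.        ])] (array([658.52040209, -40.6644826 , 107.25413537]), [np.float64(0.3804622239205008), np.float64(0.38046222392043627)]) (array([655.5468913 , -41.11045172, 114.17224192]), [np.float64(0.6077731516931839), np.float64(0.6077731516932582)])
nL [ 573.6 -110.3    6. ]
nR [555.   -9.2   6. ]
fL [ 519.1 -119.5    6. ]
fR [499.9 -20.6   6. ]
mag1 [571.1 -81.7  54. ]
mag2 [561.8 -33.7  54. ]
mag3 [610.5 -19.7  54. ]
mag4 [621.4 -76.1  54. ]
frR [688.   -3.1  67. ]
frL [699.6 -62.8  67. ]
fr [609.  -19.9  67. ]
fr [620.8 -75.7  67. ]
pan [633.9  22.3   4.5]
pan [463.9 -10.6   4.5]
bro [ 673.1 -102.6    4.5]
bro [ 491.3 -151.5    4.5]
```

Views agree: button (656,-41), top about 112–115; medallion (511,74); dispenser origin ≈ (590,-54), so the outlet is ≈ (544.6,-62). Next I'll line up and lower to just above the button.

>>> arm_command(
  deltas=[
    [[1,0.08,-0.06,-0.2,0],[1,0,0,-0.25,0],[1,0,0,-0.25,0],[1,0,0,-0.1,0],[1,0,0,0,0],[1,0,0,0,0]],
  ],
)

```text
t: 2.72
eef_pos: [654.0, -32.5, 131.0]
tcp_rot: [-3.139, -0.001, -2.94]
ft_force: [0.3, -0.2, 0.2]
opening: 0.007
```

>>> arm_command(
  deltas=[
    [[1,0.02,-0.08,0,0],[1,0,0,0,0],[1,0,0,-0.1,0],[1,0,0,0,0],[1,0,0,0,0]],
  ],
)

```text
t: 3.13
eef_pos: [657.8, -40.7, 125.3]
tcp_rot: [-3.137, 0.006, -2.939]
ft_force: [-0.3, -0.5, 0.5]
opening: 0.004
```

>>> arm_command(
  deltas=[
    [[1,-0.01,0,-0.07,0],[1,0,0,-0.07,0],[1,0,0,-0.07,0],[1,0,0,-0.07,0],[1,0,0,-0.03,0]],
  ],
)

```text
t: 3.55
eef_pos: [657.3, -40.9, 94.3]
tcp_rot: [-3.136, 0.009, -2.939]
ft_force: [-1.1, 0.4, 7.2]
opening: 0.002
```

>>> arm_command(
  deltas=[
    [[1,0,0,-0.06,0],[1,0,0,-0.04,0],[1,0,0,-0.01,0],[1,0,0,-0.01,0]],
  ],
)

```text
t: 3.88
eef_pos: [657.4, -40.9, 84.8]
tcp_rot: [-3.134, 0.011, -2.939]
ft_force: [-5.2, 0.2, 15.5]
opening: 0.006
```

Force has risen to 15.5 N at z = 84.8, so this is the hard stop. Now I'll release upward.

>>> arm_command(
  deltas=[
    [[1,0,0,0,0],[1,0,0,0.08,0],[1,0,0,0.1,0],[1,0,0,0.15,0],[1,0,0,0.2,0],[1,0,0,0.25,0],[1,0,0,0.25,0],[1,0,0,0.2,0],[1,0,0,0,0],[1,0,0,0,0],[1,0,0,0,0]],
  ],
)

```text
t: 4.8
eef_pos: [656.0, -40.5, 214.9]
tcp_rot: [-3.135, 0.01, -2.939]
ft_force: [-0.4, -0.7, 0.3]
opening: 0.006
```

Run:
```python
from h import *
s=env.state();print(s['eef_pos'],s['tcp_rot'],s['ft_force'])
c=wcam(save('wrist','wrist2'),s['eef_pos'],s['tcp_rot']); np.save('pics/wrist2.npy',c,allow_pickle=True)
```

```text
[655.9574567  -40.52371456 214.91795102] [-3.13498888  0.00976454 -2.93857008] [-0.38604411 -0.71946248  0.27727463]
```

View pics/wrist2.png

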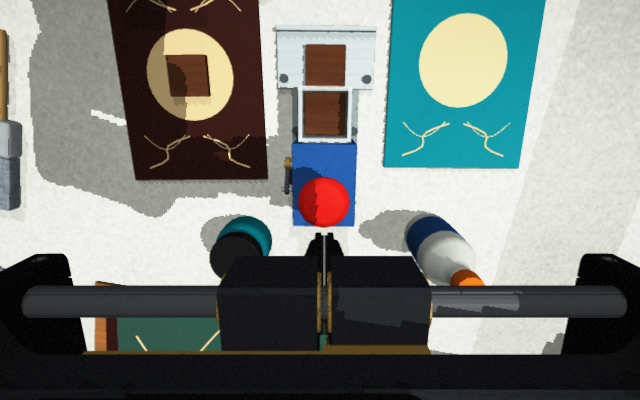

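One tile is on the tray, pixels (304..345, 44..87). The magazine still holds tiles at (326,114), and the button is up at (324,202). Measuring the tile.

Run:
```python
from h import *
W=load('wrist2')
b,st,_=blob(W,(285,170,360,235),red);print('btn',b,st,atz(W,*b,115))
for p in [(304,44),(345,44),(345,86),(304,86)]: print(np.round(atz(W,*p,14),1))
brown=lambda r,g,b:(r<140)&(r-b>25)&(r>50)
t,st,_=blob(W,(295,40,355,87),brown);print(t,st,atz(W,*t,14))
m,st,_=blob(W,(410,5,520,115),pale);M=atz(W,*m,4.5);print('med',M)
a=.187;R=np.array([[np.cos(a),np.sin(a)],[-np.sin(a),np.cos(a)]]);O=np.array([590.3,-53.5])
tp=atz(W,*t,14)[:2]; print('disp: tile',R@(tp-O),'med',R@(M[:2]-O),'btn',R@(atz(W,*b,115)[:2]-O))
for y in (-42,): print('start',O+R.T@np.array([(R@(tp-O))[0],y]))
```

```text
btn [323.5732582  201.35963115] [  13    7   52   50 1952] [656.27140098 -40.01125334 115.        ]
[529.3 -86.5  14. ]
[521.1 -46.7  14. ]
[559.6 -38.2  14. ]
[568.  -79.2  14. ]
[325.15605493  64.66853933] [  11    4   40   42 1602] [543.75917914 -62.10668211  14.        ]
med [510.14053136  74.71646564   4.5       ]
disp: tile [-47.32953223   0.19586222] med [-54.92501559 140.88380012] btn [67.3290018   0.98871161]
start [ 551.60389783 -103.5669182 ]
```

Tile (543.8,-62.1), medallion (510.5,74.3): push direction (-0.237, 0.971) over 140 mm. Moving behind the tile, to about (554,-105).

>>> arm_command(
  deltas=[
    [[1,-0.25,-0.16,0,0],[1,-0.25,-0.16,0,0],[1,-0.25,-0.16,0,0],[1,-0.2,-0.12,0,0],[1,0,0,-0.1,0],[1,0,0,-0.3,0],[1,0,0,-0.3,0],[1,0,0,-0.3,0],[1,0,0,-0.3,0],[1,0,0,0,0],[1,0,0,0,0]],
  ],
)

```text
t: 5.77
eef_pos: [553.1, -100.1, 68.3]
tcp_rot: [3.141, -0.004, -2.939]
ft_force: [0.3, -0.2, 0.5]
opening: 0.006
```

>>> arm_command(
  deltas=[
    [[1,0.01,-0.05,-0.15,0.02],[1,0,0,-0.2,0],[1,0,0,-0.08,0],[1,0,0,0,0],[1,0,0,0,0]],
  ],
)

```text
t: 6.18
eef_pos: [557.0, -105.0, 28.2]
tcp_rot: [-3.141, -0.001, -2.921]
ft_force: [-0.0, -0.9, 0.4]
opening: 0.007
```

>>> arm_command(
  deltas=[
    [[1,-0.03,0,-0.1,-0.04],[1,0,0,-0.06,0],[1,0,0,0,0],[1,0,0,0,0]],
  ],
)

```text
t: 6.52
eef_pos: [556.4, -105.2, 16.5]
tcp_rot: [-3.138, 0.005, -2.952]
ft_force: [1.0, -0.1, -0.5]
opening: 0.001
```

Run:
```python
from h import *
s=env.state();print(s['eef_pos'],s['tcp_rot'],s['ft_force'])
c=wcam(save('wrist','wrist3'),s['eef_pos'],s['tcp_rot']); np.save('pics/wrist3.npy',c,allow_pickle=True)
```

```text
[ 556.44553001 -105.23945567   16.52912073] [-3.1379393   0.0046367  -2.95184998] [ 0.9710962  -0.09274003 -0.47366403]
```

View pics/wrist3.png

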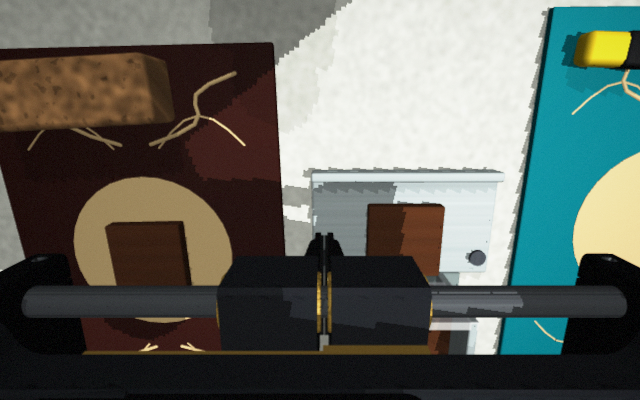

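The fingers are just beside the tile's -y edge: tips at (323,240), tile edge at column 367. Lowering to the tray.

>>> arm_command(
  deltas=[
    [[1,-0.02,0,-0.06,0],[1,0,0,-0.01,0],[1,0,0,0,0]],
  ],
)

```text
t: 6.82
eef_pos: [555.1, -105.4, 10.4]
tcp_rot: [-3.137, 0.007, -2.951]
ft_force: [0.1, -0.8, 0.0]
opening: 0.006
```

>>> arm_command(
  deltas=[
    [[1,0,0,-0.015,0],[1,-0.02,0.08,0,0],[1,-0.02,0.08,0,0],[1,-0.02,0.08,0,0],[1,-0.02,0.08,0,0],[1,0,0,0,0]],
  ],
)

```text
t: 7.32
eef_pos: [545.9, -70.0, 8.8]
tcp_rot: [-3.137, 0.006, -2.951]
ft_force: [-0.4, 0.7, -0.2]
opening: 0.004
```

Run:
```python
from h import *
s=env.state();print(s['eef_pos'],s['tcp_rot'],s['ft_force'])
c=wcam(save('wrist','wrist4'),s['eef_pos'],s['tcp_rot']); np.save('pics/wrist4.npy',c,allow_pickle=True)
```

```text
[545.86376597 -69.98478943   8.77733402] [-3.13712223  0.00617404 -2.95086961] [-0.39063817  0.74207612 -0.16395502]
```

View pics/wrist4.png

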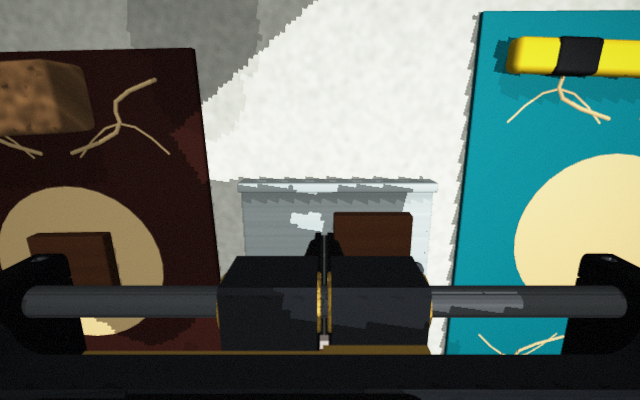

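Run:
```python
from h import *
W=load('wrist4')
a,b=[atz(W,*p,14)[:2] for p in ((333,212),(411,212))]
d=(b-a)/np.linalg.norm(b-a); n=np.array([d[1],-d[0]])
print(a,b,np.linalg.norm(b-a),np.arctan2(-d[0],d[1]),'ctr',(a+b)/2+20*n)
cv2.imwrite('pics/w4c.png',cv2.resize(W['frame'][160:270,220:460,::-1],None,fx=3.2,fy=3.2))
```

```text
[522.14782762 -68.604895  ] [514.74562555 -30.35716105] 38.95743506960464 0.19116971328990273 ctr [538.08237964 -45.68087945]
```

View pics/w4c.png

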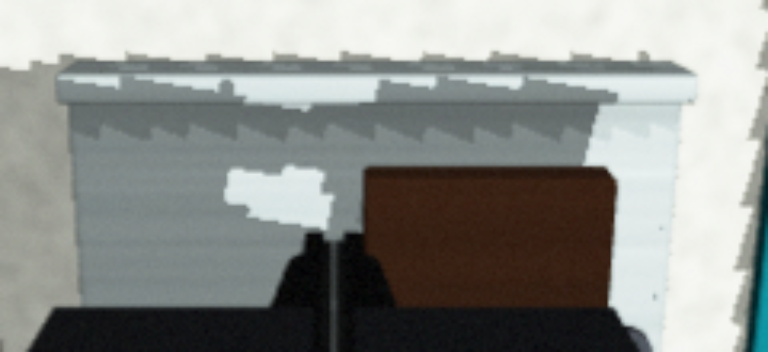

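The tile is in flush contact, square (yaw 0.19) and centred near (540,-45). TCP needs about another (-30,+119). I'll do the first part, across the gap.

>>> arm_command(
  deltas=[
    [[1,-0.02,0.08,0,0],[1,-0.02,0.08,0,0],[1,-0.02,0.08,0,0],[1,-0.02,0.08,0,0],[1,-0.02,0.08,0,0],[1,-0.02,0.08,0,0],[1,-0.02,0.08,0,0],[1,-0.02,0.08,0,0],[1,0,0,0,0]],
  ],
)

```text
t: 8.12
eef_pos: [528.4, 0.7, 9.0]
tcp_rot: [-3.137, 0.007, -2.95]
ft_force: [0.5, -0.8, 0.1]
opening: 0.003
```

Run:
```python
from h import *
s=env.state();print(s['eef_pos'],s['tcp_rot'],s['ft_force'])
c=wcam(save('wrist','wrist5'),s['eef_pos'],s['tcp_rot']); np.save('pics/wrist5.npy',c,allow_pickle=True)
```

```text
[528.3757659    0.66861402   9.04473482] [-3.1366583   0.00688967 -2.9501776 ] [ 0.54696432 -0.81024542  0.11042281]
```

View pics/wrist5.png

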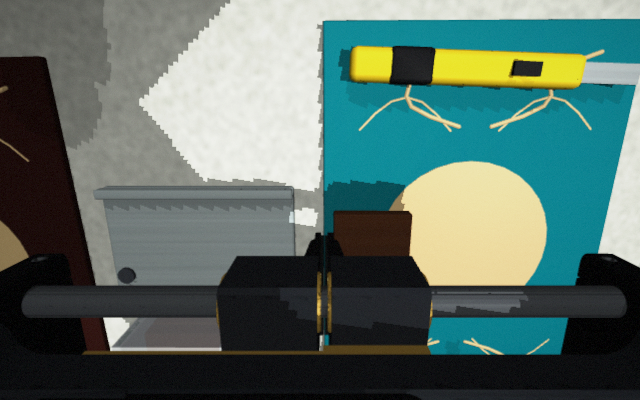

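The tile has crossed the gap square and lies on the panel, pixels (333..411, 211..). About (-13,+48) remains.

>>> arm_command(
  deltas=[
    [[1,-0.02,0.08,0,0],[1,-0.02,0.08,0,0],[1,-0.02,0.08,0,0],[1,-0.025,0.08,0,0],[1,-0.02,0.06,0,0],[1,-0.01,0.04,0,0],[1,0,0,0,0],[1,0,0,0,0]],
  ],
)

```text
t: 8.83
eef_pos: [516.1, 46.5, 9.1]
tcp_rot: [-3.136, 0.008, -2.95]
ft_force: [-0.8, -0.7, -0.4]
opening: 0.006
```

Run:
```python
from h import *
s=env.state();print(s['eef_pos'],s['tcp_rot'],s['ft_force'])
c=wcam(save('wrist','wrist6'),s['eef_pos'],s['tcp_rot']); np.save('pics/wrist6.npy',c,allow_pickle=True)
```

```text
[516.09304488  46.48958567   9.13764134] [-3.13629587  0.00767318 -2.95016771] [-0.75709376 -0.74980079 -0.41678243]
```

View pics/wrist6.png

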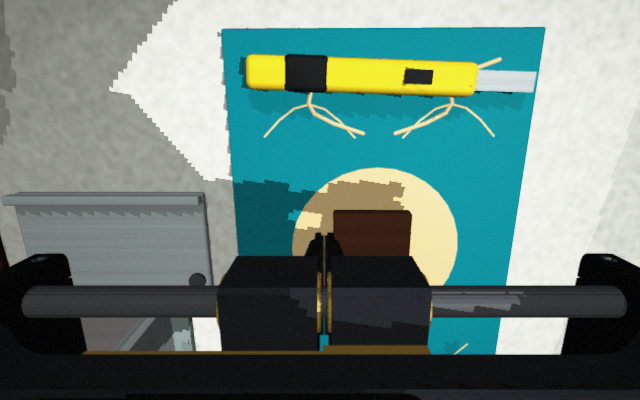

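The tile is about centred: medallion columns 292–458, tile 333–411. Backing away, then up, to check.

>>> arm_command(
  deltas=[
    [[1,0.02,-0.08,0,0],[1,0.02,-0.08,0,0],[1,0,0,0.15,0],[1,0,0,0.3,0],[1,0,0,0.3,0],[1,0,0,0.3,0],[1,0,0,0.3,0],[1,0,0,0.3,0],[1,0,0,0.2,0],[1,0,0,0,0],[1,0,0,0,0]],
  ],
)

```text
t: 9.8
eef_pos: [520.6, 18.9, 202.3]
tcp_rot: [-3.136, 0.006, -2.958]
ft_force: [0.3, 0.2, -0.8]
opening: -0.001
```

>>> arm_command(
  deltas=[
    [[1,0.2,0,0,0],[1,0.3,0,0,0],[1,0.3,0,0,0],[1,0.2,0,0,0],[1,0,0,0,0],[1,0,0,0,0]],
  ],
)

```text
t: 10.3
eef_pos: [622.6, 14.6, 195.6]
tcp_rot: [-3.138, -0.001, -2.962]
ft_force: [-0.3, -0.2, -0.2]
opening: 0.005
```

Run:
```python
from h import *
s=env.state();print(s['eef_pos'],s['tcp_rot'],s['ft_force'],s['t'])
c=wcam(save('wrist','wrist7'),s['eef_pos'],s['tcp_rot']); np.save('pics/wrist7.npy',c,allow_pickle=True)
c=save('scene','scene7'); cv2.imwrite('pics/cs7.png',cv2.resize(c['frame'][160:300,210:400,::-1],None,fx=4,fy=4))
```

```text
[622.59069096  14.56855738 195.63603995] [-3.13815558e+00 -1.31646975e-03 -2.96221803e+00] [-0.2844728  -0.18013628 -0.15845435] 10.3
```

View pics/wrist7.png

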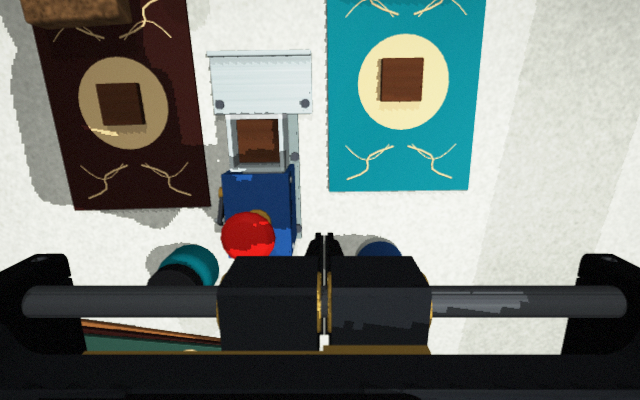

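View pics/cs7.png

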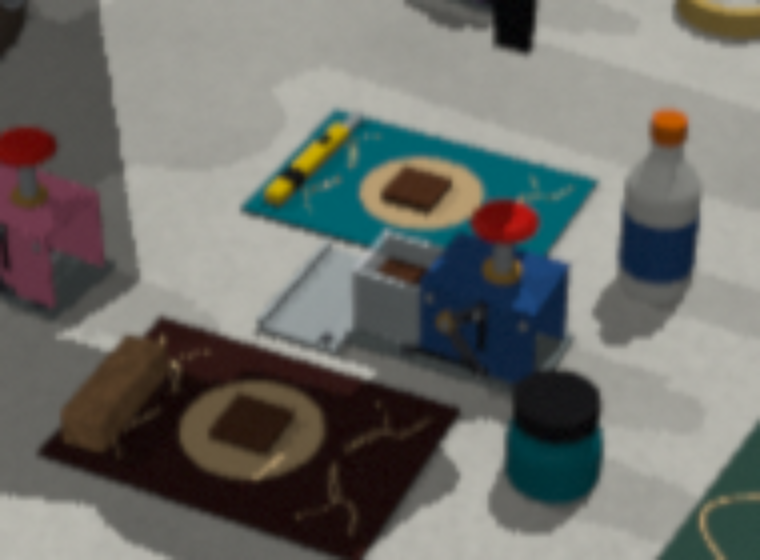

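The tile lies flat inside the medallion (tile (402,79), medallion (403,82)). The tray is empty, the button is up and the magazine is still stocked. One numeric check, then I'll hand in.

Run:
```python
from h import *
W=load('wrist7')
brown=lambda r,g,b:(r<140)&(r-b>25)&(r>50)
t,st,_=blob(W,(365,45,440,115),brown); print(t,st,atz(W,*t,12.5))
u=np.array([[356.,448],[33,130]]).mean(1) if 0 else None
im=W['frame'].astype(int)[25:140,350:455]; m=((im[...,0]>150)&(im[...,0]-im[...,2]>30)).astype(np.uint8)
cs,_=cv2.findContours(m,0,2); e=cv2.fitEllipse(max(cs,key=cv2.contourArea)); c=(e[0][0]+350,e[0][1]+25); M=atz(W,*c,4.5)
print(c,M,'dist',np.linalg.norm((atz(W,*t,12.5)-M)[:2]))
b,st,_=blob(W,(215,205,285,262),red); print('btn z by tri',tri(ray(W,*b),ray(load('scene0'),335.68,214.52))[0])
s7=load('scene7'); print(blob(s7,(320,205,352,230),red)[0])
s=env.state(); print(s['ft_force'],s['t'])
env.job_done()
```

```text
[400.98167685  78.905608  ] [  15   13   44   44 1801] [509.17379948  70.8790895   12.5       ]
(402.73621368408203, 81.38241958618164) [510.16729825  74.6661145    4.5       ] dist 3.9151753644580864
btn z by tri [657.88721389 -40.05046258 106.60526305]
[339.38596491 215.35087719]
[-0.19015418  0.33063896 -0.17613935] 10.4
the job is handed in; nothing more can be done
```

I handed the job in at t = 10.4 s; the hand-in gives no verdict. I pressed the blue dispenser's plunger once to its hard stop (z = 84.8 mm, 15.5 N) and let it spring back. One tile came out. I slid it with the shut fingertips across the gap of about 17 mm onto the turquoise panel, then backed the arm away.

**Last checks:**
- **Tile:** it lies flat in the medallion, its centre 3.9 mm from the medallion's centre (limit 18 mm).
- **Dispenser:** the tray is empty and the remaining tiles are still in the magazine. I did not measure that the next tile dropped onto the magazine floor.
- **Other objects:** those near the job look unmoved in the last pictures. I did not measure them, and the tape roll, varnish jar and brush were not in full view.
- **Force on the tool:** about 0.4 N, which is noise, so the arm touches nothing.

**Checks that disagreed:**
- **Button height:** it came out at about 107 mm using the scene camera, both before and after the press, because that camera sees the side of the cap. The top and wrist views before the press gave about 114 mm; the nominal value is 115 mm.
- **Button position:** in the last scene picture the red patch sits about 4 px sideways and 1 px lower than at the start. I put this down to the changed shadow on the cap, since a pressed button should sit roughly a dozen pixels lower.

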